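Change the bench air over from the blue valve to the yellow one

ROBOT

A 6-joint arm with a two-finger parallel gripper is mounted at the origin on the work surface. World frame = base frame: x ahead of the robot, y to its left, z up, the work surface at z = 0. Lengths are in mm, angles in rad, forces in N, time in s.
With the tool pointing down it reaches from about 150 to 775 mm from the base axis. Payload 6.1 kg.
Tool frame: the origin (TCP) lies at the centre of the arm's flange, where the gripper is bolted on; the fingertips stand 173 mm ahead of it and the grasp point (between the pads) lies 155 mm ahead of it; z points along the fingers, y is the line along which they close (so a half turn about z gives the same grasp; the last joint's range is limited). The gripper opens to 85 mm and grips with 20 to 120 N. Pads are 22 mm wide; open, the fingers measure 114 mm over their backs; the gripper's body (76 mm by 85 mm) begins 54 mm behind the grasp point. The pads swing forward as they close: fully open they stand 13 mm farther back than shut.
Start: joints at [-1.157, 0.126, -0.04, 1.405, 0, 1.571], TCP at [211.09, -480.676, 404.695] pointing down, gripper open.
Joint ranges: [-2.72, 2.72], [-0.95, 1.95], [-1.27, 1.35], [-1.78, 2.02], [-1.46, 1.47], [-3.14, 3.14]. Speed limits (rad/s): [2.39, 2.39, 3.01, 3.14, 3.14, 3.14].

INTERFACE

Orientations are given as [roll, pitch, yaw] about the fixed x, y, z axes, in that order (R = Rz(yaw) Ry(pitch) Rx(roll)).
In Python, from bench import bot gives the robot as it stands.
- The arm moves only by the tool send_rows, never from a script. Its arguments are lists of equal length, an entry for each row: "delta_pos": the shift along the world's x, y, z in m, a list of three; "rotation": the turn, a rotation vector about the world's x, y, z in degrees, a list of three; "gripper": the finger opening in m, from 0 to 0.0854. In form: {"delta_pos": [[dx, dy, dz], ...], "rotation": [[ax, ay, az], ...], "gripper": [gripper, ...]}. A call has 1 to 10 rows; each row is the pose to reach, as a shift and turn from the pose commanded when the call began; what a row does not reach only later rows make up. A row lasts 1/12 s, in which the tool goes at most 41.7 mm and 7.16 degrees, less where a joint would pass 70% of its speed; a pose out of reach is approached as far as the arm can. A call with a gripper value outside its range is refused whole. The fingers move at their own pace and stop on an object; the grip force is fixed at half the most. Time passes only in rows, so rows that repeat a pose let the fingers close. It gives the time, the measured TCP pose, the force, the opening and the grip force at its end, in the units of the state.
- bot.read_state(): the state, without advancing time (a new reading comes with each control period).
- bot.read_camera(name): name is "scene" or "top" or "wrist"; returns a dict with "pixels" (420x560x3 uint8, red, green, blue), "fx", "fy", "cx", "cy" (pixels), "T" (4x4, takes a point from camera to world coordinates); the wrist camera has in their place "mount" (4x4, takes a point from camera to tool coordinates, whose origin is the TCP and whose axes are the flange's). Camera axes: x right, y down, z forward; pixel columns grow to the right and rows downward; lengths in mm; the calibration is good to about 2 mm. A picture is of the moment at which its call begins: read the wrist's pose just before it. There is no depth.
- bot.job_done(): hands the job in; it is judged then, once.
The state is a dict: "t": time; "qpos": joint angles; "dq": joint speeds; "joint_efforts": joint torques, N m; "tcp_pos": TCP position; "eef_rot": TCP orientation; "wrist_force": force on the tool from outside, world axes, zero at the start; "moment": the same for the moment, N m; "opening": opening from 0.0 (shut) to 1.0 (fully open); "gripper_force": force on a finger pad.
Only numpy, scipy, OpenCV 4.12 (cv2) and the standard library are available. Lean on these libraries where they do the work, as an engineer would, in place of code of your own. Each camera call takes 0.05 s, during which the arm holds its last target. There are 200 camera calls.

TASK

Change the bench air over from the blue valve to the yellow one: move the red-lidded jar out of the yellow handle's way and set it down (no dropping) upright, wholly on the round blue mat, shut the blue valve fully, and only once it is shut swing the yellow handle open until its pointer lies in the green wedge on its dial. Never let a valve handle knock into the jar, and leave the other things on the bench where they are.

Things in the scene. Friction and masses are not known exactly. Their poses are not given: they have to be found in the camera images.
- yellow_valve: bench air valve with a yellow handle: round steel foot of diameter 100, white dial of diameter 120 with its top 47 above the bench, brass hose tail to 64 on its +x side. Fixed. Origin: on the valve's vertical turning axis, at bench level; z up; yaw and place vary, either valve may be the left one. Only this valve has a green wedge on its dial
- blue_valve: bench air valve with a blue handle: round steel foot of diameter 100, white dial of diameter 120 with its top 47 above the bench, brass hose tail to 64 on its +x side. Fixed. Origin: on the valve's vertical turning axis, at bench level; z up; yaw and place vary, either valve may be the left one
- yellow_lever (a joint): yellow handle's angle (rad), 0 (shut, at a stop: handle along the valve's +y, pointer at the red tick) to 1.57 (fully open, at a stop: handle along the valve's -x); grows anticlockwise seen from above. In the valve's frame the handle points along (-sin q, cos q). Stiff with friction (about 2 N sideways at the paddle), stays where it is left
- blue_lever (a joint): blue handle's angle (rad), 0 (shut, at a stop: handle along the valve's +y, pointer at the red tick) to 1.57 (fully open, at a stop: handle along the valve's -x); grows anticlockwise seen from above. In the valve's frame the handle points along (-sin q, cos q). Stiff with friction (about 2 N sideways at the paddle), stays where it is left
- wedge (a joint): where the middle of the green wedge on the yellow dial lies, measured as the yellow handle's angle (rad): when joint yellow_lever equals it, the pointer lies over the wedge's middle. The wedge is 0.09 rad to either side; it is set for the run and cannot be moved
- yellow_handle (a point): point on the yellow paddle, 115 from the axis, 64 above the bench; its y axis points outwards along the handle. The paddle is 16 wide, spans 89 to 145 from the axis and 51 to 77 above the bench; a thin bar joins it to a hub of radius 15, top at 75. A thin black pointer reaches 54 out on the opposite side of the axis, over the dial
- blue_handle (a point): point on the blue paddle, 115 from the axis, 64 above the bench; its y axis points outwards along the handle. The paddle is 16 wide, spans 89 to 145 from the axis and 51 to 77 above the bench; a thin bar joins it to a hub of radius 15, top at 75. A thin black pointer reaches 54 out on the opposite side of the axis, over the dial
- yellow_pointer (a point): outer end of the yellow valve's black pointer, 54 from the axis, opposite the handle, 57 above the bench
- green_wedge (a point): middle of the outer end of the green wedge, on the dial 54 from the axis; its y axis points along where the handle's will point when the pointer is on the wedge's middle
- jar: tall purple jar with a red lid: diameter 50, lid diameter 54 from 84 up to its top at 105; 0.15 to 0.31 kg. Origin at the centre of its underside, z up. It starts in the path of the yellow handle, beside the valve's dial; the lid stands clear above the handles and can be taken from above
- mat: round blue mat, diameter 110, flat on the bench (1 mm, in effect level with it). Origin at its centre, on the bench
- soil_cup: bystander: short white-lidded cup of soil, diameter 66, 69 high; origin at its underside
- sand_cup: bystander: short white-lidded cup of sand, diameter 66, 69 high; origin at its underside
- dishes: bystander: stack of three clear petri dishes, diameter 90, 40 high; origin at its underside
- meter: bystander: yellow pocket meter with black end, 150 x 34 x 23, lying flat; origin at its underside
- magnifier: bystander: black magnifying glass, lens 80 across, lying flat; origin at its underside
- slide_box: bystander: white slide box, 100 x 85 x 22; origin at its underside
- dropper: bystander: small amber dropper bottle, diameter 36, 85 high; origin at its underside
Things that resemble listed ones, but are neither listed nor needed, are in the scene too. Leave any pink look-alike of the yellow_valve alone.

How it is judged:
By the outcome, as a careful person would: the job done as asked, in the order asked, and still so for the second after the job is handed in, with the robot touching nothing.
It also fails if it takes over 72 s, if anything falls off the work surface, if the arm or the gripper's body presses on something with over 40 N, if the wrist force passes 120 N, or if a joint passes its speed limit or range.

## Working session

There is one attempt and no reset: what is moved stays moved. The work goes in short steps, Python scripts to look and compute and a tool call to move; the robot and the scene stay as the last step left them, time stands still between calls to the robot, and variables do not carry over. Pictures are saved under pics/ and viewed, at most 10 in all, crops included, and the job is handed in when it is done.

Besides the shell and the picture viewer there is one more tool, called after "Request:" by a JSON object that holds its "api" and its "payload". send_rows: Moves the arm, as the interface text tells. Its arguments: {"type":"object","properties":{"delta_pos":{"type":"array","items":{"type":"array","items":{"type":"number"}}},"rotation":{"type":"array","items":{"type":"array","items":{"type":"number"}}},"gripper":{"type":"array","items":{"type":"number"}}},"required":["delta_pos","rotation","gripper"]}

```bash
mkdir -p pics; ls; cat > h.py <<'E'
import numpy as np,cv2
from bench import bot
from scipy.spatial.transform import Rotation as R
def cam(n):
    s=bot.read_state(); c=bot.read_camera(n)
    if n=='wrist':
        T=np.eye(4);T[:3,:3]=R.from_euler('xyz',s['eef_rot']).as_matrix();T[:3,3]=s['tcp_pos']
        c['T']=T@np.array(c['mount'])
    return c
def ray(c,u,v,z):
    T=np.array(c['T']);d=T[:3,:3]@[(u-c['cx'])/c['fx'],(v-c['cy'])/c['fy'],1];o=T[:3,3]
    return (o+d*(z-o[2])/d[2])[:2].round(1)
def proj(c,p):
    T=np.linalg.inv(c['T']);q=T[:3,:3]@np.array(p,float)+T[:3,3]
    return (c['fx']*q[0]/q[2]+c['cx'],c['fy']*q[1]/q[2]+c['cy'])
def save(c,n): cv2.imwrite('pics/'+n,cv2.cvtColor(np.array(c['pixels']),cv2.COLOR_RGB2BGR))
E
python3 - <<'E'
from h import *
for n in('top','scene'):
    c=cam(n);save(c,n+'0.png');print(n,np.array(c['T']).round(2).tolist(),c['fx'],c['cx'],c['cy'])
print(bot.read_state())
E
```

```text
pics
top [[-0.02, -0.99, 0.11, 402.52], [-1.0, 0.02, 0.0, -58.67], [-0.0, -0.11, -0.99, 1250.66], [0.0, 0.0, 0.0, 1.0]] 390.97534316621494 274.62147275189466 209.752176351246
scene [[0.79, 0.35, -0.5, 1168.89], [0.61, -0.44, 0.66, -918.31], [0.01, -0.82, -0.57, 813.29], [0.0, 0.0, 0.0, 1.0]] 483.14627102223193 277.5128407474677 206.12767309727084
{'t': 0.1, 'qpos': array([-1.15697645e+00,  1.26306412e-01, -4.04923606e-02,  1.40539453e+00,
        3.70291199e-05,  1.57081430e+00]), 'dq': array([-0.0009321 ,  0.00019385,  0.00204773, -0.00034611,  0.00206928,
        0.00022463]), 'joint_efforts': array([-3.00666921e-03, -4.36898947e+01,  3.53609526e+01,  1.34529057e-02,
       -2.09480254e-04, -9.59953780e-06]), 'tcp_pos': array([ 211.06385499, -480.57470558,  404.01983584]), 'eef_rot': array([-3.14019567e+00, -3.70039731e-05,  4.13801848e-01]), 'wrist_force': array([ 0.30894258, -1.10670859, -0.67408922]), 'moment': array([-0.01333453, -0.01240999,  0.04219237]), 'gripper_force': 0.0, 'opening': 0.9979314395207939}
```

View pics/top0.png

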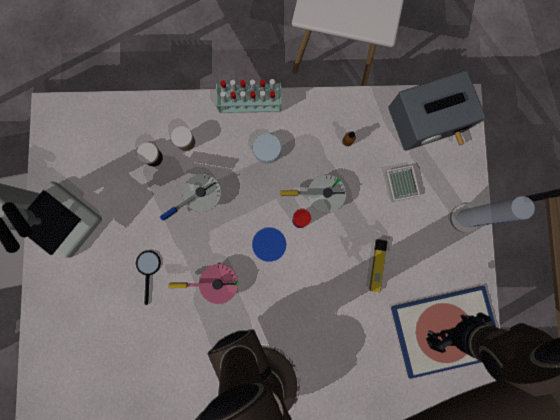

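View pics/scene0.png

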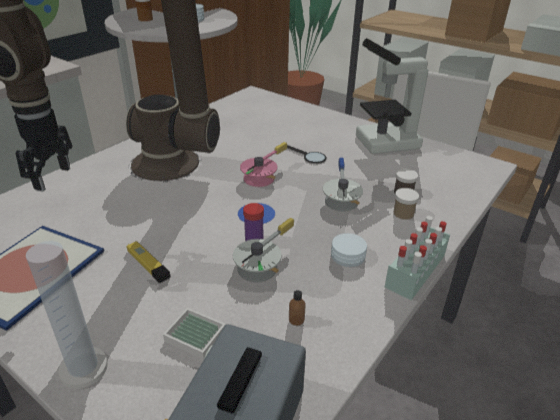

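The top view shows the following.
- **Yellow handle:** either the yellow valve at (327,192), with a white dial, a green wedge and its paddle at (290,193), or the pink look-alike at (218,285) with its paddle at (178,285). I choose (327,192).
- **Jar:** either the red lid at (301,218), or the red tube caps around (250,90). I choose (301,218).
- **Blue valve:** (201,192), with its paddle at (168,213).
- **Mat:** (269,244). The pink disc at (440,332) is not it.

Next is a close crop to check these choices.

```bash
python3 - <<'E'
from h import *
c=cam('top');p=np.array(c['pixels'])
cr=cv2.resize(p[165:260,150:360],None,fx=3.8,fy=3.8,interpolation=cv2.INTER_CUBIC)
cv2.imwrite('pics/crop1.png',cv2.cvtColor(cr,cv2.COLOR_RGB2BGR))
hsv=cv2.cvtColor(p,cv2.COLOR_RGB2HSV)
def m(lo,hi,box,z,name):
    k=cv2.inRange(hsv,lo,hi);x0,y0,x1,y1=box
    mm=np.zeros_like(k);mm[y0:y1,x0:x1]=k[y0:y1,x0:x1]
    v,u=np.nonzero(mm);(cu,cv_),r=cv2.minEnclosingCircle(np.c_[u,v].astype(np.float32))
    print(name,len(u),u.mean().round(1),v.mean().round(1),'mean',ray(c,u.mean(),v.mean(),z),'circ',ray(c,cu,cv_,z))
m((105,120,60),(130,255,255),(245,220,295,270),0,'mat')
m((0,150,80),(8,255,255),(285,205,320,235),105,'jar')
m((20,120,80),(35,255,255),(275,180,305,205),77,'ypad')
m((105,120,60),(130,255,255),(155,190,195,225),77,'bpad')
m((45,60,50),(80,255,255),(305,170,355,215),47,'wedge')
print('hubs',ray(c,327,192,75),ray(c,201,192,75))
E
```

```text
mat 882 268.9 244.0 mean [428.8 -36.5] circ [429.  -36.1]
jar 229 301.8 217.2 mean [ 503.3 -136.4] circ [ 502.6 -136.2]
ypad 84 288.9 193.0 mean [ 580.4 -101.3] circ [ 580.3 -101.6]
bpad 73 167.7 213.2 mean [526.  265.8] circ [526.5 266.6]
wedge 28 336.1 181.6 mean [ 618.  -250.5] circ [ 616.7 -246.9]
hubs [ 581.4 -217.2] [588.9 165.8]
```

View pics/crop1.png

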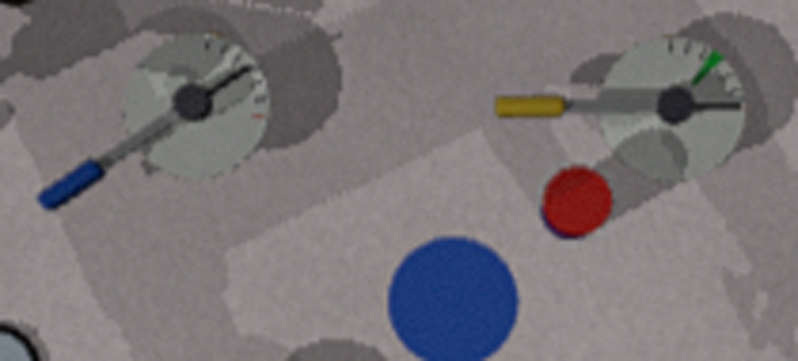

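The crop confirms the choice. The yellow valve at (327,192) has the white dial and green wedge, its pointer is at shut, and the red-lidded jar at (301,218) is in its path. The blue handle is partly open, with its pointer about 43° anticlockwise of the red tick at (218,195). I'm moving above the jar.

Request:
{"api": "send_rows", "payload": {"delta_pos": [[0.027,0.031,0],[0.053,0.063,0],[0.08,0.094,0],[0.106,0.125,0],[0.133,0.157,0],[0.159,0.188,0],[0.186,0.22,0],[0.212,0.25,0],[0.239,0.282,0],[0.265,0.313,0]], "rotation": [[0,0,0],[0,0,0],[0,0,0],[0,0,0],[0,0,0],[0,0,0],[0,0,0],[0,0,0],[0,0,0],[0,0,0]], "gripper": [0.085,0.085,0.085,0.085,0.085,0.085,0.085,0.085,0.085,0.085]}}

```text
t: 0.98
tcp_pos: [477.0, -165.7, 404.6]
eef_rot: [3.142, 0.0, 0.414]
wrist_force: [0.4, -1.5, 0.7]
opening: 0.996
gripper_force: 0.0
```

Request:
{"api": "send_rows", "payload": {"delta_pos": [[0.027,0.032,0],[0.027,0.032,0],[0.027,0.032,0]], "rotation": [[0,0,0],[0,0,0],[0,0,0]], "gripper": [0.085,0.085,0.085]}}

```text
t: 1.23
tcp_pos: [504.2, -133.8, 403.9]
eef_rot: [-3.141, 0.001, 0.418]
wrist_force: [-1.1, -0.3, -0.6]
opening: 0.994
gripper_force: 0.0
```

```bash
python3 - <<'E'
from h import *
c=cam('wrist');p=np.array(c['pixels']);save(c,'w1.png')
s=bot.read_state();print(s['tcp_pos'],s['eef_rot'],np.array(c['T']).round(2).tolist(),c['fx'])
hsv=cv2.cvtColor(p,cv2.COLOR_RGB2HSV)
for n,k,z in(('jar',cv2.inRange(hsv,(0,150,60),(8,255,255)),105),('ypad',cv2.inRange(hsv,(20,120,80),(35,255,255)),77),('wedge',cv2.inRange(hsv,(45,60,50),(80,255,255)),47),('mat',cv2.inRange(hsv,(105,120,60),(130,255,255)),0)):
    q,_=cv2.findContours(k,cv2.RETR_EXTERNAL,cv2.CHAIN_APPROX_NONE)
    for g in q:
        if cv2.contourArea(g)>60:
            (u,v),r=cv2.minEnclosingCircle(g);M=cv2.moments(g);print(n,cv2.contourArea(g),(round(u),round(v)),round(r),ray(c,u,v,z),'cent',ray(c,M['m10']/M['m00'],M['m01']/M['m00'],z))
E
```

```text
[ 503.37878441 -134.93933151  404.14955068] [-3.14107595e+00  1.26789843e-03  4.15933522e-01] [[0.41, -0.87, -0.27, 572.1], [-0.91, -0.39, -0.12, -103.11], [-0.0, 0.3, -0.96, 373.34], [0.0, 0.0, 0.0, 1.0]] 340.35792631958464
jar 3098.5 (282, 200) 32 [ 505.1 -133.9] cent [ 504.7 -134. ]
ypad 115.0 (380, 380) 19 [ 358.  -314.6] cent [ 351.9 -313.8]
ypad 1170.0 (283, 92) 34 [ 582.5 -100.4] cent [ 582.4 -100.3]
wedge 194.5 (24, 270) 17 [308.5  78.3] cent [309.6  75.7]
wedge 303.0 (440, 127) 20 [ 614.7 -245.9] cent [ 616.1 -248.5]
mat 6807.5 (174, 199) 49 [430.  -33.6] cent [429.8 -33.8]
```

View pics/w1.png

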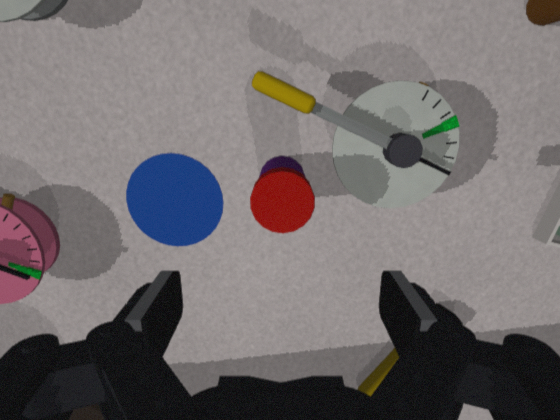

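The jar lid at (282,200) puts it at about (504,-134.5). The mat at (174,199) is at about (429.5,-35), which agrees with the top view. I'm descending and gripping.

Request:
{"api": "send_rows", "payload": {"delta_pos": [[0.001,0.001,-0.035],[0.001,0.001,-0.07],[0.001,0.001,-0.1],[0.001,0.001,-0.125],[0.001,0.001,-0.145],[0.001,0.001,-0.157],[0.001,0.001,-0.157]], "rotation": [[0,0,0],[0,0,0],[0,0,0],[0,0,0],[0,0,0],[0,0,0],[0,0,0]], "gripper": [0.085,0.085,0.085,0.085,0.085,0.085,0.085]}}

```text
t: 1.87
tcp_pos: [502.0, -135.9, 244.9]
eef_rot: [-3.139, 0.004, 0.411]
wrist_force: [-0.1, -0.3, -0.3]
opening: 0.998
gripper_force: 0.0
```

Request:
{"api": "send_rows", "payload": {"delta_pos": [[0,0,0],[0,0,0],[0,0,0],[0,0,0],[0,0,0],[0,0,0],[0,0,0],[0,0,0]], "rotation": [[0,0,0],[0,0,0],[0,0,0],[0,0,0],[0,0,0],[0,0,0],[0,0,0],[0,0,0]], "gripper": [0.065,0.05,0.045,0.045,0.045,0.045,0.045,0.045]}}

```text
t: 2.53
tcp_pos: [504.5, -135.0, 249.5]
eef_rot: [3.139, -0.002, 0.414]
wrist_force: [-1.5, 1.0, 7.8]
opening: 0.611
gripper_force: 63.1
```

Request:
{"api": "send_rows", "payload": {"delta_pos": [[0,0,0.008],[0,0,0.02],[0,0,0.03],[-0.008,0.011,0.03],[-0.022,0.03,0.03],[-0.04,0.054,0.03],[-0.056,0.076,0.03],[-0.068,0.092,0.03],[-0.075,0.1,0.03],[-0.075,0.1,0.03]], "rotation": [[0,0,0],[0,0,0],[0,0,0],[0,0,0],[0,0,0],[0,0,0],[0,0,0],[0,0,0],[0,0,0],[0,0,0]], "gripper": [0.045,0.045,0.045,0.045,0.045,0.045,0.045,0.045,0.045,0.045]}}

```text
t: 3.37
tcp_pos: [427.4, -33.2, 277.7]
eef_rot: [-3.141, 0.001, 0.416]
wrist_force: [0.1, 0.7, -2.7]
opening: 0.617
gripper_force: 63.4
```

```bash
python3 - <<'E'
from h import *
s=bot.read_state();print(s['tcp_pos'],s['opening'],s['wrist_force'])
c=cam('scene');save(c,'s2.png')
cv2.imwrite('pics/s2c.png',cv2.resize(cv2.imread('pics/s2.png')[130:300,150:350],None,fx=3,fy=3))
E
```

```text
[427.39506773 -33.23261067 277.70742704] 0.6167767466684987 [ 0.06746522  0.69108641 -2.67209992]
```

View pics/s2c.png

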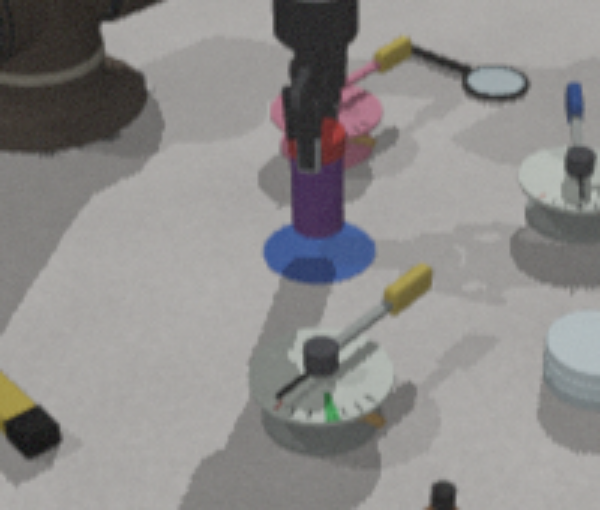

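The jar hangs upright over the mat (crop pixel (318,230)). I'm lowering it slowly to contact.

Request:
{"api": "send_rows", "payload": {"delta_pos": [[0,0,-0.008],[0,0,-0.016],[0,0,-0.022],[0,0,-0.025],[0,0,-0.027],[0,0,-0.028],[0,0,-0.029],[0,0,-0.029]], "rotation": [[0,0,0],[0,0,0],[0,0,0],[0,0,0],[0,0,0],[0,0,0],[0,0,0],[0,0,0]], "gripper": [0.045,0.045,0.045,0.045,0.045,0.045,0.045,0.045]}}

```text
t: 4.08
tcp_pos: [429.2, -34.8, 249.7]
eef_rot: [3.142, -0.001, 0.414]
wrist_force: [-4.1, 0.5, 7.3]
opening: 0.612
gripper_force: 64.4
```

Request:
{"api": "send_rows", "payload": {"delta_pos": [[0,0,0],[0,0,0],[0,0,0],[0,0,0],[0,0,0],[0,0,0],[0,0,0.03],[0,0,0.065],[0,0,0.1],[0,0,0.1]], "rotation": [[0,0,0],[0,0,0],[0,0,0],[0,0,0],[0,0,0],[0,0,0],[0,0,0],[0,0,0],[0,0,0],[0,0,0]], "gripper": [0.056,0.062,0.07,0.08,0.085,0.085,0.085,0.085,0.085,0.085]}}

```text
t: 4.92
tcp_pos: [430.4, -34.8, 355.0]
eef_rot: [3.137, -0.008, 0.414]
wrist_force: [0.8, 0.4, 0.3]
opening: 0.99
gripper_force: 0.0
```

```bash
cat > hub.py <<'E'
from h import *
E
python3 - <<'E'
from h import *
c=cam('scene');p=np.array(c['pixels']);hsv=cv2.cvtColor(p,cv2.COLOR_RGB2HSV)
for n,lo,hi,z in(('lid',(0,150,60),(8,255,255),105),('mat',(105,120,60),(130,255,255),0)):
    k=cv2.inRange(hsv,lo,hi)[180:240,225:290];v,u=np.nonzero(k);print(n,u.mean()+225,v.mean()+180,ray(c,u.mean()+225,v.mean()+180,z),u.min()+225,u.max()+225,v.min()+180,v.max()+180)
print(bot.read_state()['tcp_pos'])
E
```

```text
lid 255.3404255319149 184.12056737588654 [434.4 -44.9] 247 264 180 192
mat 255.90462427745666 215.29768786127167 [435.6 -46.2] 238 274 205 223
[430.13808926 -34.76092799 352.28446275]
```

Request:
{"api": "send_rows", "payload": {"delta_pos": [[0.01,0.02,0.02],[0.025,0.05,0.04],[0.04,0.08,0.05],[0.055,0.11,0.05],[0.07,0.14,0.05],[0.085,0.17,0.05],[0.1,0.2,0.05],[0.115,0.23,0.05],[0.125,0.25,0.05],[0.125,0.25,0.05]], "rotation": [[0,0,7],[0,0,14],[0,0,21],[0,0,28],[0,0,35],[0,0,42],[0,0,49],[0,0,56],[0,0,63],[0,0,70]], "gripper": [0.07,0.06,0.06,0.06,0.06,0.06,0.06,0.06,0.06,0.06]}}

```text
t: 5.8
tcp_pos: [555.5, 218.9, 396.0]
eef_rot: [-3.139, -0.0, 1.645]
wrist_force: [-1.2, -1.4, -0.2]
opening: 0.702
gripper_force: 0.0
```

Request:
{"api": "send_rows", "payload": {"delta_pos": [[0,0,0],[0,0,0],[0,0,0],[0,0,0],[0,0,0],[0,0,0]], "rotation": [[0,0,7],[0,0,14],[0,0,21],[0,0,28],[0,0,28],[0,0,28]], "gripper": [0.06,0.06,0.06,0.06,0.06,0.06]}}

```text
t: 6.3
tcp_pos: [554.1, 215.3, 397.7]
eef_rot: [-3.14, -0.0, 2.121]
wrist_force: [0.1, 0.3, 0.1]
opening: 0.706
gripper_force: 0.0
```

```bash
python3 - <<'E'
from h import *
c=cam('wrist');p=np.array(c['pixels']);save(c,'w3.png')
s=bot.read_state();print(s['tcp_pos'],s['eef_rot'])
np.savez('w3.npz',**{k:np.array(c[k]) for k in('T','fx','fy','cx','cy')})
hsv=cv2.cvtColor(p,cv2.COLOR_RGB2HSV)
for n,k,z in(('bpad',cv2.inRange(hsv,(105,120,60),(130,255,255)),77),('dial',cv2.inRange(hsv,(0,0,120),(180,40,255)),47),('blk',cv2.inRange(hsv,(0,0,0),(180,120,50)),75),('red',cv2.inRange(hsv,(0,100,60),(12,255,255)),47)):
    q,_=cv2.findContours(k,cv2.RETR_EXTERNAL,cv2.CHAIN_APPROX_NONE)
    for g in q:
        if cv2.contourArea(g)>(60 if n!='red' else 3):
            (u,v),r=cv2.minEnclosingCircle(g);print(n,cv2.contourArea(g),(round(u),round(v)),round(r),ray(c,u,v,z))
E
```

```text
[554.07795664 215.32610809 397.90265482] [-3.14045074e+00 -2.20660964e-04  2.12088094e+00]
bpad 2816.5 (86, 295) 47 [445.1  32.5]
bpad 1050.0 (286, 125) 33 [525.3 269.1]
dial 129.0 (434, 404) 15 [845.5  86.5]
dial 81.5 (416, 391) 9 [816.8  89.9]
dial 972.0 (129, 403) 27 [ 536.5 -104. ]
dial 188.0 (2, 377) 13 [ 395.3 -145.4]
dial 120.0 (335, 294) 17 [662.5 147.5]
dial 473.0 (459, 214) 25 [716.7 284.5]
dial 3452.5 (460, 108) 52 [651.6 362.3]
dial 18621.0 (541, 194) 164 [770.6 342.4]
dial 96822.0 (208, 201) 250 [499.1 167.3]
dial 581.5 (8, 35) 36 [285.4 207.2]
blk 40674.5 (280, 404) 280 [675.   14.4]
blk 1246.5 (473, 160) 32 [677.6 327.9]
blk 283.5 (2, 142) 14 [327.8 131.3]
blk 100.0 (196, 0) 17 [419.2 311.3]
red 2062.0 (32, 348) 34 [411.1 -89.3]
```

View pics/w3.png

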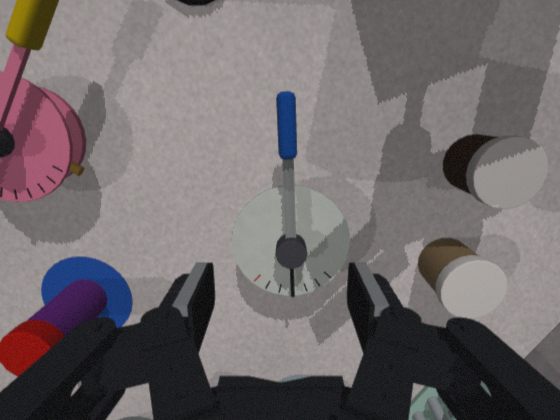

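The wrist view shows the blue paddle at (286,125), the hub at (291,250), the pointer end at (292,296) and the red shut tick at (257,277). The cups are on the right at (508,172) and (472,288), and the jar stands on the mat at (80,300).

```bash
python3 - <<'E'
from h import *
c=dict(np.load('w3.npz'))
H=ray(c,291,250,75);P=ray(c,286,125,77);K=ray(c,257,277,47);T=ray(c,292,296,57)
a=lambda v:np.degrees(np.arctan2(v[1],v[0])).round(1)
ph=a(P-H);print(H,P,np.linalg.norm(P-H),np.linalg.norm(T-H),np.linalg.norm(K-H),'handle',ph,'ptr',a(T-H)+180,'tick',a(K-H)+180)
print('cups',ray(c,508,172,69),ray(c,472,288,69))
E
```

```text
[588.9 175.5] [525.3 269.1] 113.16324491635969 59.46427498927406 55.03426205555952 handle 124.2 ptr 123.5 tick 82.8
cups [714.1 337.2] [763.6 232.2]
```

Request:
{"api": "send_rows", "payload": {"delta_pos": [[-0.015,0.027,-0.02],[-0.029,0.053,-0.05],[-0.029,0.053,-0.085],[-0.029,0.053,-0.12],[-0.029,0.053,-0.15],[-0.029,0.053,-0.17],[-0.029,0.053,-0.178],[-0.029,0.053,-0.178]], "rotation": [[0,0,1],[0,0,2],[0,0,2],[0,0,2],[0,0,2],[0,0,2],[0,0,2],[0,0,2]], "gripper": [0.06,0.06,0.06,0.06,0.06,0.06,0.06,0.06]}}

```text
t: 7.02
tcp_pos: [524.3, 267.9, 218.4]
eef_rot: [-3.137, -0.0, 2.157]
wrist_force: [-0.2, -0.7, 0.2]
opening: 0.7
gripper_force: 0.0
```

Request:
{"api": "send_rows", "payload": {"delta_pos": [[0,0,0],[0,0,0],[0,0,0],[0,0,0],[0,0,0],[0,0,0],[0,0,0],[0,0,0]], "rotation": [[0,0,0],[0,0,0],[0,0,0],[0,0,0],[0,0,0],[0,0,0],[0,0,0],[0,0,0]], "gripper": [0.04,0.03,0.02,0.01,0.01,0.01,0.01,0.01]}}

```text
t: 7.68
tcp_pos: [525.7, 268.7, 222.6]
eef_rot: [3.138, 0.0, 2.159]
wrist_force: [0.2, -0.9, 6.1]
opening: 0.173
gripper_force: 59.2
```

```bash
python3 - <<'E'
import numpy as np
for r0,a0,st in((117,124.,-4),):
  for i in range(1,13):
    a=np.radians(a0+st*i);b=np.radians(a0);print(st*i,(117e-3*(np.cos(a)-np.cos(b))).round(4),(117e-3*(np.sin(a)-np.sin(b))).round(4))
E
```

```text
-4 0.0069 0.0043
-8 0.0141 0.0082
-12 0.0216 0.0115
-16 0.0293 0.0143
-20 0.0371 0.0165
-24 0.0451 0.0182
-28 0.0532 0.0194
-32 0.0613 0.0199
-36 0.0695 0.0199
-40 0.0777 0.0194
-44 0.0857 0.0182
-48 0.0937 0.0165
```

Request:
{"api": "send_rows", "payload": {"delta_pos": [[0.0069,0.0043,0],[0.0141,0.0082,0],[0.0216,0.0115,0],[0.0293,0.0143,0],[0.0371,0.0165,0],[0.0451,0.0182,0],[0.0532,0.0194,0],[0.0613,0.0199,0],[0.0613,0.0199,0]], "rotation": [[0,0,-4],[0,0,-8],[0,0,-12],[0,0,-16],[0,0,-20],[0,0,-24],[0,0,-28],[0,0,-32],[0,0,-32]], "gripper": [0.01,0.01,0.01,0.01,0.01,0.01,0.01,0.01,0.01]}}

```text
t: 8.43
tcp_pos: [588.3, 288.7, 222.6]
eef_rot: [3.137, -0.002, 1.597]
wrist_force: [0.2, 0.4, 6.5]
opening: 0.175
gripper_force: 59.3
```

Request:
{"api": "send_rows", "payload": {"delta_pos": [[0.0041,0.0001,0],[0.0082,0,0],[0.0123,-0.0002,0],[0.0164,-0.0005,0],[0.0164,-0.0005,0]], "rotation": [[0,0,-2],[0,0,-4],[0,0,-6],[0,0,-8],[0,0,-8]], "gripper": [0.01,0.01,0.01,0.01,0.01]}}

```text
t: 8.85
tcp_pos: [604.2, 288.1, 222.6]
eef_rot: [3.138, -0.002, 1.459]
wrist_force: [2.5, 1.5, 5.1]
opening: 0.175
gripper_force: 59.0
```

Request:
{"api": "send_rows", "payload": {"delta_pos": [[0.002,-0.0002,0],[0.004,-0.0005,0],[0.004,-0.0005,0]], "rotation": [[0,0,-1],[0,0,-2],[0,0,-2]], "gripper": [0.01,0.01,0.01]}}

```text
t: 9.1
tcp_pos: [607.9, 287.6, 222.6]
eef_rot: [3.138, -0.002, 1.425]
wrist_force: [2.7, 0.4, 5.0]
opening: 0.177
gripper_force: 59.1
```

Request:
{"api": "send_rows", "payload": {"delta_pos": [[0.002,-0.0003,0],[0.004,-0.0006,0],[0.004,-0.0006,0]], "rotation": [[0,0,-1],[0,0,-2],[0,0,-2]], "gripper": [0.01,0.01,0.01]}}

```text
t: 9.35
tcp_pos: [612.0, 287.0, 222.6]
eef_rot: [3.138, -0.002, 1.391]
wrist_force: [3.2, 1.6, 5.6]
opening: 0.178
gripper_force: 59.1
```

Request:
{"api": "send_rows", "payload": {"delta_pos": [[0.002,-0.0004,0],[0.004,-0.0008,0],[0.004,-0.0008,0]], "rotation": [[0,0,-1],[0,0,-2],[0,0,-2]], "gripper": [0.01,0.01,0.01]}}

```text
t: 9.6
tcp_pos: [614.2, 286.6, 222.6]
eef_rot: [-3.141, -0.002, 1.359]
wrist_force: [-5.4, 2.5, 9.2]
opening: 0.178
gripper_force: 63.9
```

Request:
{"api": "send_rows", "payload": {"delta_pos": [[0.002,-0.0004,0],[0.003,-0.0008,0],[0.003,-0.0008,0]], "rotation": [[0,0,0],[0,0,0],[0,0,0]], "gripper": [0.01,0.01,0.01]}}

```text
t: 9.85
tcp_pos: [615.2, 286.4, 222.5]
eef_rot: [-3.136, -0.003, 1.361]
wrist_force: [-16.6, 4.8, 13.8]
opening: 0.176
gripper_force: 64.1
```

Request:
{"api": "send_rows", "payload": {"delta_pos": [[0,0,0],[0,0,0],[0,0,0],[0,0,0],[0,0,0.03],[0,0,0.07],[0,0,0.11],[0,0,0.15],[0,0,0.175],[0,0,0.175]], "rotation": [[0,0,0],[0,0,0],[0,0,0],[0,0,0],[0,0,0],[0,0,0],[0,0,0],[0,0,0],[0,0,0],[0,0,0]], "gripper": [0.03,0.045,0.045,0.045,0.045,0.045,0.045,0.045,0.045,0.045]}}

```text
t: 10.68
tcp_pos: [618.3, 284.9, 403.1]
eef_rot: [3.133, -0.006, 1.356]
wrist_force: [-0.1, -0.3, 0.3]
opening: 0.53
gripper_force: 0.0
```

```bash
python3 - <<'E'
from h import *
c=cam('wrist');p=np.array(c['pixels']);save(c,'w4.png')
np.savez('w4.npz',**{k:np.array(c[k]) for k in('T','fx','fy','cx','cy')})
print(bot.read_state()['tcp_pos'],bot.read_state()['eef_rot'],bot.read_state()['opening'])
E
```

```text
[618.41667233 284.92988036 399.76550154] [ 3.13590577 -0.00410038  1.35568202] 0.5222979737960834
```

View pics/w4.png

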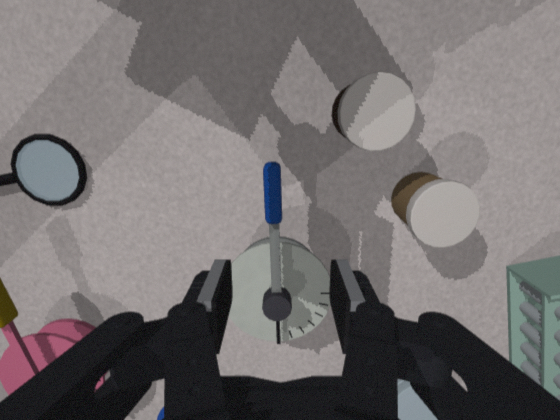

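The blue pointer at (278,340) covers the red tick, and I felt the stop, so the blue valve is shut. I'm moving over the yellow handle.

Request:
{"api": "send_rows", "payload": {"delta_pos": [[-0.003,-0.035,0],[-0.007,-0.075,0],[-0.01,-0.115,0],[-0.014,-0.155,0],[-0.017,-0.195,0],[-0.02,-0.235,0],[-0.024,-0.275,0],[-0.028,-0.315,0],[-0.032,-0.355,0],[-0.035,-0.39,0]], "rotation": [[0,0,2],[0,0,4],[0,0,6],[0,0,8],[0,0,10],[0,0,12],[0,0,12],[0,0,12],[0,0,12],[0,0,12]], "gripper": [0.05,0.06,0.06,0.06,0.06,0.06,0.06,0.06,0.06,0.06]}}

```text
t: 11.57
tcp_pos: [582.0, -107.5, 394.2]
eef_rot: [-3.14, 0.0, 1.564]
wrist_force: [0.4, 0.6, 0.4]
opening: 0.703
gripper_force: 0.0
```

Request:
{"api": "send_rows", "payload": {"delta_pos": [[-0.001,-0.015,0],[-0.002,-0.025,0],[-0.002,-0.025,0],[-0.002,-0.025,0]], "rotation": [[0,0,0],[0,0,0],[0,0,0],[0,0,0]], "gripper": [0.06,0.06,0.06,0.06]}}

```text
t: 11.9
tcp_pos: [580.8, -129.9, 394.9]
eef_rot: [-3.14, -0.001, 1.565]
wrist_force: [1.3, 0.1, 0.4]
opening: 0.706
gripper_force: 0.0
```

```bash
python3 - <<'E'
from h import *
c=cam('wrist');p=np.array(c['pixels']);save(c,'w5.png')
np.savez('w5.npz',**{k:np.array(c[k]) for k in('T','fx','fy','cx','cy')})
print(bot.read_state()['tcp_pos'],bot.read_state()['eef_rot'])
hsv=cv2.cvtColor(p,cv2.COLOR_RGB2HSV)
for n,k,z in(('ypad',cv2.inRange(hsv,(20,120,80),(35,255,255)),77),('wedge',cv2.inRange(hsv,(45,60,50),(80,255,255)),47)):
    q,_=cv2.findContours(k,cv2.RETR_EXTERNAL,cv2.CHAIN_APPROX_NONE)
    for g in q:
        if cv2.contourArea(g)>60:
            (u,v),r=cv2.minEnclosingCircle(g);M=cv2.moments(g);print(n,cv2.contourArea(g),(round(u),round(v)),round(r),ray(c,u,v,z),'cent',ray(c,M['m10']/M['m00'],M['m01']/M['m00'],z))
E
```

```text
[ 580.91058286 -129.23954886  395.05374395] [-3.14066266e+00 -7.01249945e-04  1.56624666e+00]
ypad 1054.5 (284, 161) 32 [582.3 -98.7] cent [582.4 -98.7]
wedge 208.0 (314, 296) 15 [ 614.9 -245.6] cent [ 615.8 -248.6]
```

View pics/w5.png

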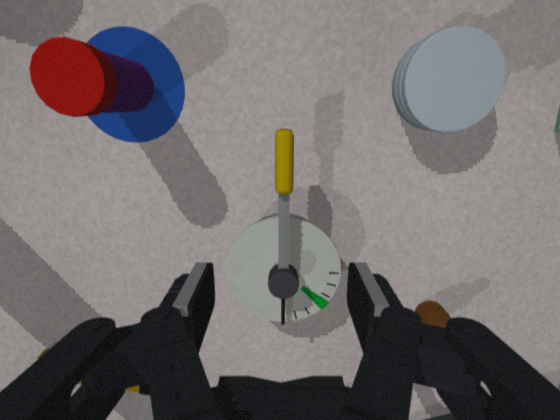

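The jar stands wholly on the mat, with its base at about (138,85) and the mat's centre at (136,84). The yellow paddle is at (284,161), the hub at (283,281), the wedge at (314,296) and the pointer end at (283,323).

```bash
python3 - <<'E'
from h import *
c=dict(np.load('w5.npz'));p=cv2.cvtColor(cv2.imread('pics/w5.png'),cv2.COLOR_BGR2RGB);hsv=cv2.cvtColor(p,cv2.COLOR_RGB2HSV)
k=cv2.inRange(hsv,(45,60,50),(80,255,255));v,u=np.nonzero(k);s=(u>290)&(u<340)&(v>280)&(v<315)
W=np.array([ray(c,a,b,47) for a,b in zip(u[s],v[s])])
a=lambda w:np.degrees(np.arctan2(w[...,1],w[...,0]))
for nm,H in(('hub75',ray(c,283,278,75)),('dial',np.mean([ray(c,226,268,47),ray(c,341,268,47)],0)),('fromtop',np.array([581.5,-217]))):
    d=W-H;r=np.linalg.norm(d,axis=1);A=a(d);far=r>r.max()-12
    print(nm,H,'wedge',A.mean(),A[far].mean(),A[far].min(),A[far].max(),r.max(),'pad',a(ray(c,284,161,77)-H),np.linalg.norm(ray(c,284,161,77)-H),'ptr',a(ray(c,283,323,57)-H))
    b0=np.radians(90)
for i in(6,12,18,24,30,36,42,47):
    t=np.radians(90+i);print(i,(.117*np.cos(t)).round(4),(.117*(np.sin(t)-1)).round(4))
E
```

```text
hub75 [ 581.6 -209.9] wedge -48.701561854199234 -47.49077440863335 -52.74242315278726 -42.02883673804938 66.73305028244995 pad 89.38172422048333 111.20647463165083 ptr -90.09196746437617
dial [ 582.25 -213.45] wedge -46.436658651296554 -45.59233965887874 -50.976977015536626 -39.87445875987399 63.57833750578885 pad 89.72538180897025 114.75131807521862 ptr -90.73139575309754
fromtop [ 581.5 -217. ] wedge -42.58911094365492 -42.39930774165461 -47.872408562944216 -36.63188784622716 61.41856396888482 pad 89.37040139158977 118.30714264151594 ptr -90.0
6 -0.0122 -0.0006
12 -0.0243 -0.0026
18 -0.0362 -0.0057
24 -0.0476 -0.0101
30 -0.0585 -0.0157
36 -0.0688 -0.0223
42 -0.0783 -0.0301
47 -0.0856 -0.0372
```

Request:
{"api": "send_rows", "payload": {"delta_pos": [[0.001,0.015,-0.02],[0.001,0.03,-0.05],[0.001,0.03,-0.085],[0.001,0.03,-0.12],[0.001,0.03,-0.15],[0.001,0.03,-0.168],[0.001,0.03,-0.175],[0.001,0.03,-0.175]], "rotation": [[0,0,0],[0,0,0],[0,0,0],[0,0,0],[0,0,0],[0,0,0],[0,0,0],[0,0,0]], "gripper": [0.06,0.06,0.06,0.06,0.06,0.06,0.06,0.06]}}

```text
t: 12.62
tcp_pos: [581.3, -98.5, 218.8]
eef_rot: [-3.138, -0.001, 1.568]
wrist_force: [-0.8, -0.5, 0.3]
opening: 0.7
gripper_force: 0.0
```

Request:
{"api": "send_rows", "payload": {"delta_pos": [[0,0,0],[0,0,0],[0,0,0],[0,0,0],[0,0,0],[0,0,0],[0,0,0],[0,0,0]], "rotation": [[0,0,0],[0,0,0],[0,0,0],[0,0,0],[0,0,0],[0,0,0],[0,0,0],[0,0,0]], "gripper": [0.04,0.03,0.02,0.01,0.01,0.01,0.01,0.01]}}

```text
t: 13.28
tcp_pos: [582.4, -100.0, 222.5]
eef_rot: [3.138, -0.0, 1.566]
wrist_force: [-0.7, 0.5, 6.8]
opening: 0.175
gripper_force: 59.3
```

Request:
{"api": "send_rows", "payload": {"delta_pos": [[-0.0122,-0.0006,0],[-0.0243,-0.0026,0],[-0.0362,-0.0057,0],[-0.0476,-0.0101,0],[-0.0585,-0.0157,0],[-0.0688,-0.0223,0],[-0.0783,-0.0301,0],[-0.0827,-0.0343,0],[-0.0827,-0.0343,0],[-0.0827,-0.0343,0]], "rotation": [[0,0,6],[0,0,12],[0,0,18],[0,0,24],[0,0,30],[0,0,36],[0,0,42],[0,0,45],[0,0,45],[0,0,45]], "gripper": [0.01,0.01,0.01,0.01,0.01,0.01,0.01,0.01,0.01,0.01]}}

```text
t: 14.12
tcp_pos: [498.8, -134.4, 222.5]
eef_rot: [3.14, 0.001, 2.351]
wrist_force: [-3.0, 2.8, 9.9]
opening: 0.175
gripper_force: 59.9
```

Request:
{"api": "send_rows", "payload": {"delta_pos": [[0,0,0],[0,0,0],[0,0,0],[0,0,0],[0,0,0.03],[0,0,0.07],[0,0,0.11],[0,0,0.15],[0,0,0.175],[0,0,0.175]], "rotation": [[0,0,0],[0,0,0],[0,0,0],[0,0,0],[0,0,0],[0,0,0],[0,0,0],[0,0,0],[0,0,0],[0,0,0]], "gripper": [0.03,0.045,0.045,0.045,0.045,0.045,0.045,0.045,0.045,0.045]}}

```text
t: 14.95
tcp_pos: [499.9, -134.5, 401.9]
eef_rot: [3.137, 0.008, 2.351]
wrist_force: [-0.1, -0.1, 0.4]
opening: 0.526
gripper_force: 0.0
```

```bash
python3 - <<'E'
from h import *
c=cam('wrist');save(c,'w6.png');p=cv2.imread('pics/w6.png')
np.savez('w6.npz',**{k:np.array(c[k]) for k in('T','fx','fy','cx','cy')})
cv2.imwrite('pics/w6c.png',cv2.resize(p[150:360,200:370],None,fx=2.8,fy=2.8,interpolation=cv2.INTER_CUBIC))
print(bot.read_state()['tcp_pos'])
E
```

```text
[ 499.7467234  -134.4589915   398.89951468]
```

View pics/w6c.png

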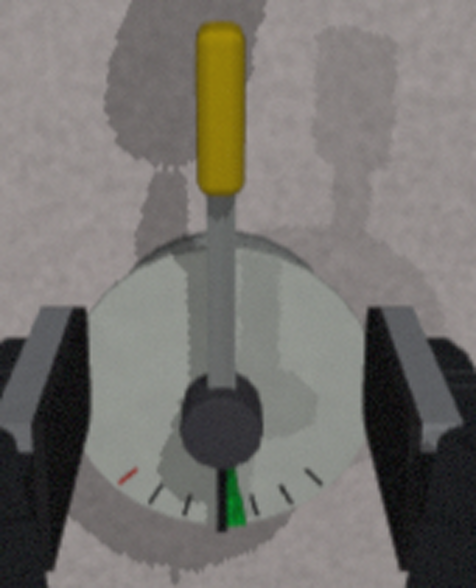

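In the crop, the pointer at (221,500) lies on the wedge's left edge. The 0° and 90° ticks at (128,476) and (314,477) put the pointer at 45°. The wedge's right corner at (246,525) is at about 55°, so its middle is near 50°. I'll re-grip and add 5°.

Request:
{"api": "send_rows", "payload": {"delta_pos": [[0,0,-0.03],[0,0,-0.065],[0,0,-0.1],[0,0,-0.135],[0,0,-0.16],[0,0,-0.172],[0,0,-0.175],[0,0,-0.175]], "rotation": [[0,0,0],[0,0,0],[0,0,0],[0,0,0],[0,0,0],[0,0,0],[0,0,0],[0,0,0]], "gripper": [0.05,0.05,0.05,0.05,0.05,0.05,0.05,0.05]}}

```text
t: 15.67
tcp_pos: [498.2, -134.0, 218.7]
eef_rot: [-3.14, -0.003, 2.351]
wrist_force: [0.4, -0.1, 0.5]
opening: 0.584
gripper_force: 0.0
```

Request:
{"api": "send_rows", "payload": {"delta_pos": [[0,0,0],[0,0,0],[0,0,0],[0,0,0],[0,0,0],[0,0,0],[-0.0035,-0.0037,0],[-0.0069,-0.0075,0],[-0.0069,-0.0075,0],[-0.0069,-0.0075,0]], "rotation": [[0,0,0],[0,0,0],[0,0,0],[0,0,0],[0,0,0],[0,0,0],[0,0,2.5],[0,0,5],[0,0,5],[0,0,5]], "gripper": [0.03,0.02,0.01,0.01,0.01,0.01,0.01,0.01,0.01,0.01]}}

```text
t: 16.5
tcp_pos: [492.4, -142.1, 222.0]
eef_rot: [3.141, 0.002, 2.438]
wrist_force: [-1.5, -1.2, 6.8]
opening: 0.175
gripper_force: 59.7
```

Request:
{"api": "send_rows", "payload": {"delta_pos": [[0,0,0],[0,0,0],[0,0,0],[0,0,0],[0,0,0.03],[0,0,0.07],[0,0,0.11],[0,0,0.15],[0,0,0.175],[0,0,0.175]], "rotation": [[0,0,0],[0,0,0],[0,0,0],[0,0,0],[0,0,0],[0,0,0],[0,0,0],[0,0,0],[0,0,0],[0,0,0]], "gripper": [0.03,0.045,0.045,0.045,0.045,0.045,0.045,0.045,0.045,0.045]}}

```text
t: 17.33
tcp_pos: [492.9, -141.9, 401.9]
eef_rot: [3.138, 0.008, 2.438]
wrist_force: [0.3, -0.4, -0.2]
opening: 0.525
gripper_force: 0.0
```

```bash
python3 - <<'E'
from h import *
c=cam('wrist');save(c,'w7.png');p=cv2.imread('pics/w7.png')
a=cv2.resize(p[210:350,220:340],None,fx=4,fy=4,interpolation=cv2.INTER_CUBIC)
t=cam('top');save(t,'t7.png');b=cv2.resize(cv2.imread('pics/t7.png')[170:270,150:360],None,fx=1.5,fy=1.5)
o=np.zeros((560,800,3),np.uint8);o[:560,:480]=a;o[:150,482:797]=b;cv2.imwrite('pics/w7c.png',o)
E
```

```text
(no output)
```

View pics/w7c.png

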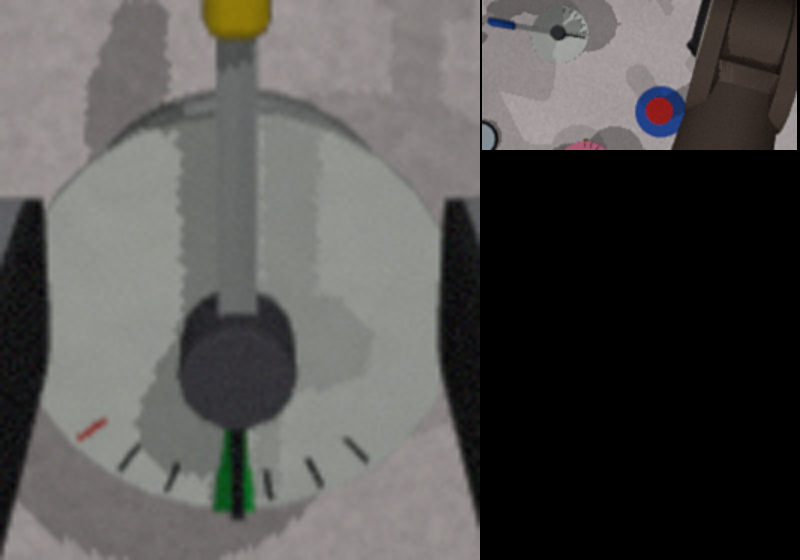

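The pointer at (237,475) is centred on the green wedge, the jar stands centred on the mat, and the blue valve is shut. I'm handing in.

```bash
python3 -c "
from bench import bot
print(bot.job_done())"
```

```text
the job is handed in; nothing more can be done
None
```

The job is handed in: the jar stands upright and centred on the blue mat, the blue valve was shut to its stop, and then the yellow handle was opened until its pointer sat in the middle of the green wedge (about 17.5 s of the 72 s allowed).

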